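# Dress the sheet's edge and hold the spring clip open over it

## Robot

A 6-joint arm with a two-finger parallel gripper is mounted at the origin on a cart in front of the work surface, level with it; the furniture and walls round the work are solid. World frame = base frame: x ahead of the robot, y to its left, z up, the work surface at z = 0. Lengths are in m, angles in rad, forces in N, time in s.
With the tool pointing down it reaches from about 0.35 to 0.85 m from the base axis. Payload 8.1 kg.
Tool frame: the origin (TCP) lies between the finger pads; the fingertips stand 11 mm ahead of it and the grasp point (between the pads) lies 8 mm behind it (robot.tips_ahead is the distance from the TCP to the fingertips, in m); z points along the fingers, y is the line along which they close (so a half turn about z gives the same grasp; the last joint's range is limited). The gripper opens to 93 mm and grips with 3 to 60 N. Pads are 15 mm wide; open, the fingers measure 128 mm over their backs; the gripper's body (75 mm by 188 mm) begins 65 mm behind the grasp point.
Start: joints at [-1.345, 0.13, 1.488, -0, 1.523, -0.085], TCP at [0.184, -0.571, 0.23] pointing down, gripper open.
Joint ranges: [-2.96, 2.96], [-0.89, 2.26], [0.02, 2.5], [-1.34, 4.48], [0, 2.73], [-2.66, 2.66]. Speed limits (rad/s): [2.39, 2.39, 2.79, 3.14, 3.14, 3.14].

## Interface

Orientations are given as a rotation vector (axis times angle).
In Python, from plant import robot gives the robot as it stands. The module is installed in compiled form; this text tells all that it offers.
- The arm moves only by the tool move_arm, never from a script. Its argument "deltas" is one flat list of numbers, 7 for each row, row after row: the shift along the tool's x, y, z in m, then the turn, a rotation vector about the tool's x, y, z in rad, then the opening, from 0 (shut) to 1 (fully open). A call has 1 to 12 rows; each row is the pose to reach, as a shift and turn from the pose commanded when the call began, along the tool's axes at that moment; what a row does not reach only later rows make up. A row lasts 1/8 s, in which the tool goes at most 62.5 mm and 10.7 degrees, less where a joint would pass 70% of its speed; a pose out of reach is approached as far as the arm can. A call with a gripper value outside its range is refused whole. The fingers move at their own pace and stop on an object; "squeeze" is the grip in N (left out, the last holds). Time passes only in rows, so rows that repeat a pose let the fingers close. It gives the time, the measured TCP pose, the force, the opening and the grip force at its end, in the units of the state.
- robot.read_state(): the state, without advancing time (a new reading comes with each control period).
- robot.read_camera(name): name is "side" or "top" or "wrist"; returns (picture, depth): 420x560x3 uint8, red, green, blue; 420x560 float32, m along the optical axis (not along the pixel's ray), 0 where there is no reading.
- robot.camera_model(name): a dict with "K" (3x3 intrinsics, pixels), "R" (3x3) and "t" (3): a world point X has camera coordinates R X + t; the wrist camera has in their place "tool_from_camera" (4x4, takes a point from camera to tool coordinates, whose origin is the TCP and whose axes are the flange's). Camera axes: x right, y down, z forward; pixel columns grow to the right and rows downward; lengths in m; the calibration is good to about 2 mm. A picture is of the moment at which its call begins: read the wrist's pose just before it. camera_model takes no time and is no camera call.
- robot.close_job(): hands the job in; it is judged then, once.
Trained networks look in the newest picture that a camera, given by its name, has taken for a name from the list of things; names that differ only in an ending like _2 or _b are one class to them, and where a whole thing is asked for, a point or a joint stands for the part that bears it (a point fixed in the world has none). Each returns a list of dicts, best first, with "confidence" (0 to 1); they miss things now and then, are a little off and sometimes report something else, mostly with a low value. They report only what shows in the picture. A call takes as long as a camera call. They do not tell look-alikes from the thing itself.
- robot.recognise(camera, label): "uv" ([column, row] in pixels, amid what is visible of it).
The state is a dict: "t": time; "q": joint angles; "dq": joint speeds; "joint_torque": joint torques, N m; "tool_pos": TCP position; "orientation": TCP orientation; "force": force on the tool from outside, world axes, zero at the start; "wrist_torque": the same for the moment, N m; "opening": finger opening in m; "gripper_force": force on a finger pad.
Only numpy, scipy, OpenCV 4.12 (cv2) and the standard library are available. Lean on these libraries where they do the work, as an engineer would, in place of code of your own. Each camera call takes 0.05 s, during which the arm holds its last target. There are 200 camera calls.

## Task

Take the burr off the top edge of the upright brass sheet: hold the emery stick flat and square across the edge and draw it along the whole edge, from the left end to the right end, with light steady pressure, then lay the stick down on the bench. Then take the spring clip off the wall of the wooden tray by squeezing its grips, and bring it down over the middle of that edge, squeezed well open, with one jaw on each side and not touching the sheet. Finish there, still squeezing: hold the clip gaping around the edge so that I can slip the backing strip in under a jaw; leave everything else on the bench where it is.

Things in the scene. Friction and masses are not known exactly. Their poses are not given: they have to be found in the camera images.
- sheet: Workpiece: rigidly held upright brass sheet, 3 mm thick, 120 mm long. Origin: middle of its top edge, 80 mm above the bench, 38 mm above the rails of the wooden sheet clamp that holds it. y runs along the edge, +y to its left end seen from the robot (ends at y = +60 and -60 mm); x is square to the sheet, away from the robot; z up.
- holder: Sheet clamp screwed to the bench, carrying the sheet: wooden base 90 x 170 x 14 mm, two rails 150 mm long up to 42 mm high along both sides of the sheet, two brass nuts at 28 mm height reaching 30 mm out from the sheet on the robot's side. Origin at its underside centre, below the sheet's origin; same axes as the sheet.
- emery_stick: Flat emery stick lying on the bench: 210 mm long (its y), 18 mm wide (x), 5 mm thick (z), 20 g; origin at the centre of its underside. Best gripped firmly (40 N) across its 18 mm width at mid-length with the fingertips about 2 mm above the bench: the underside then stays free below the tips and the sheet's edge can bear under the grip. 3 to 12 N is a good dressing pressure.
- tray: Open wooden tray fixed to the bench, 100 mm (x) x 130 mm (y) x 45 mm high, walls 5 mm thick; origin at its underside centre. The spring clip is parked on its front wall (towards the robot, at x = -47.5 mm in the tray's frame, running along y). A few collets lie in it.
- clip: Steel spring clip, 80 g, 26 mm wide along y (hinge axis), astride the tray's front wall, jaws down. Origin on the hinge pin, 59 mm above the bench when parked, z up. Two flat black-sleeved grips spread like a V up to 54 mm above the hinge, there 56 mm over their outer faces (x); fully squeezed they are parallel, 20 mm over all, 58 mm above it. This body is the half with the +x grip and +x jaw.
- clip_jaw (a joint): Opening angle of the clip's hinge, rad: 0 as parked on the 5 mm wall, 0.62 at the stop, fully squeezed. A spring shuts it: about 4 N on the grips starts to open it, about 10 N on each holds it fully open; a grip of 15 to 30 N brings it to the stop, with the grips flat against the finger pads. As the V closes, the hinge sinks about 4 mm below its place relative to the fingers.
- jaw_a (a point): Lower inner end of the jaw on the clip's +x side, 36 mm below the hinge. The jaws are 5 mm apart when parked and gape about 27 mm when fully squeezed, their tips still about 36 mm below the hinge. Squeezed evenly, each half turns by half the opening angle.
- jaw_b (a point): Lower inner end of the other jaw (the clip's -x side).
- backing_strip: Bystander: loose brass strip 16 x 110 x 3 mm lying flat on the bench in front of the sheet clamp. Origin at the centre of its underside.
- graver: Bystander: loose graver with a black mushroom handle, 144 mm long, 27 mm thick, lying near the bench's front edge.
- round_pliers: Bystander: loose black-handled pliers, 144 mm long, 12 mm high, lying in front of the tray.
- hammer: Bystander: loose chasing hammer, 235 mm long (along y), 26 mm high, lying at the back.
- ring_blank: Bystander: loose metal ring blank, 21 mm across, 8 mm high, lying in front, between the emery stick and the graver.
Not all that is in view belongs to the job. Leave any purple look-alike of the clip alone.

How it is judged:
On the way, in this order (a step that is already met when the one before it is completed fails the run):
1. the held emery stick bears on the left end of the sheet's edge, flat and square across it (contact force between emery_stick and sheet between 1 and 25 N and contact force between emery_stick and the fingers above 1 N and angle between the y axis of emery_stick and the x axis of sheet, either way round below 0.4 rad and angle between the z axis of emery_stick and the z axis of sheet, either way round below 0.25 rad and y of emery_stick in the frame of sheet above 0.036 m), for 0.08 s.
2. it bears on the edge between the left end and the middle (contact force between emery_stick and sheet between 1 and 25 N and contact force between emery_stick and the fingers above 1 N and angle between the y axis of emery_stick and the x axis of sheet, either way round below 0.4 rad and angle between the z axis of emery_stick and the z axis of sheet, either way round below 0.25 rad and y of emery_stick in the frame of sheet between 0.012 and 0.034 m), for 0.08 s.
3. it bears on the middle of the edge (contact force between emery_stick and sheet between 1 and 25 N and contact force between emery_stick and the fingers above 1 N and angle between the y axis of emery_stick and the x axis of sheet, either way round below 0.4 rad and angle between the z axis of emery_stick and the z axis of sheet, either way round below 0.25 rad and y of emery_stick in the frame of sheet between -0.01 and 0.01 m), for 0.08 s.
4. it bears on the edge between the middle and the right end (contact force between emery_stick and sheet between 1 and 25 N and contact force between emery_stick and the fingers above 1 N and angle between the y axis of emery_stick and the x axis of sheet, either way round below 0.4 rad and angle between the z axis of emery_stick and the z axis of sheet, either way round below 0.25 rad and y of emery_stick in the frame of sheet between -0.034 and -0.012 m), for 0.08 s.
5. it bears on the right end of the edge (contact force between emery_stick and sheet between 1 and 25 N and contact force between emery_stick and the fingers above 1 N and angle between the y axis of emery_stick and the x axis of sheet, either way round below 0.4 rad and angle between the z axis of emery_stick and the z axis of sheet, either way round below 0.25 rad and y of emery_stick in the frame of sheet below -0.036 m), for 0.08 s.
6. the emery stick lies on the bench, let go (height (world z) of emery_stick below 0.012 m and contact force between emery_stick and the fingers below 0.1 N and linear speed of emery_stick below 0.05 m/s), for 0.2 s.
At the end, for the whole second after the job is handed in: Fingers hold the clip open (hinge over 0.40 rad) and still, a jaw each side of the sheet (tips 4 mm or more off its mid-plane, 5 to 34 mm below the edge), within 20 mm of the edge's middle, touching neither sheet nor clamp; the emery stick lies on the bench, let go (all of step 6 and value of joint clip_jaw above 0.4 rad and ((x of jaw_a in the frame of sheet above 0.004 m and x of jaw_b in the frame of sheet below -0.004 m) or (x of jaw_b in the frame of sheet above 0.004 m and x of jaw_a in the frame of sheet below -0.004 m)) and z of jaw_a in the frame of sheet between -0.034 and -0.005 m and z of jaw_b in the frame of sheet between -0.034 and -0.005 m and y of clip in the frame of sheet between -0.02 and 0.02 m and contact force between clip and the fingers above 2 N and contact force between clip and sheet below 0.2 N and contact force between clip and holder below 0.2 N and linear speed of clip below 0.03 m/s); the arm keeps its last pose, push and grip.
It fails at once if the emery stick is pressed on the sheet with more than 40 N (contact force between emery_stick and sheet above 40 N).
It fails at once if the emery stick or the clip is dropped ((linear speed of emery_stick above 0.7 m/s and contact force between emery_stick and the fingers below 0.05 N and height (world z) of emery_stick above 0.006 m) or (linear speed of clip above 0.7 m/s and contact force between clip and the fingers below 0.05 N)).
It fails at once if the clip is let shut on the sheet (contact force between clip and sheet above 20 N).
It fails at once if a bystander (backing strip, graver, pliers, hammer, ring blank) is pushed more than 25 mm (distance of any of graver, round_pliers, hammer, ring_blank, backing_strip from where it was at the start of the episode above 0.025 m).
It also fails if it takes over 67 s, if anything falls off the work surface, if the arm or the gripper's body presses on something with over 40 N, if the wrist force passes 120 N, or if a joint passes its speed limit or range.

## Working session

There is one attempt and no reset: what is moved stays moved. The work goes in short steps, Python scripts to look and compute and a tool call to move; the robot and the scene stay as the last step left them, time stands still between calls to the robot, and variables do not carry over. Pictures are saved under pics/ and viewed, at most 10 in all, crops included, and the job is handed in when it is done.

Besides the shell and the picture viewer there is one more tool, called after ">>>" as a command line: name --argument value ..., lists and objects as JSON in quotes. move_arm: Moves the arm, as the interface text tells. Its arguments: {"type":"object","properties":{"deltas":{"type":"array","items":{"type":"number"}},"squeeze":{"type":"number"}},"required":["deltas"]}

```bash
mkdir -p pics
cat > h.py <<'E'
import numpy as np, cv2
from plant import robot
from scipy.spatial.transform import Rotation as Ro
def cloud(name):
    s=robot.read_state(); im,d=robot.read_camera(name); m=robot.camera_model(name); K=np.array(m["K"])
    v,u=np.mgrid[:420,:560]
    P=np.stack([(u-K[0,2])/K[0,0]*d,(v-K[1,2])/K[1,1]*d,d],-1)
    if "R" in m: W=(P-np.array(m["t"]))@np.array(m["R"])
    else:
        T=np.array(m["tool_from_camera"]); P=P@T[:3,:3].T+T[:3,3]
        W=P@Ro.from_rotvec(s["orientation"]).as_matrix().T+np.array(s["tool_pos"])
    W[d==0]=np.nan
    return im,W
def save(n,im): cv2.imwrite(f"pics/{n}.png",im[...,::-1])
E
python3 - <<'E'
from h import *
s=robot.read_state();print({k:np.round(v,3) for k,v in s.items()})
for c in ["top","side"]:
    im,W=cloud(c); save(c,im); np.savez(c+".npz",im=im,W=W)
    for l in ["sheet","holder","emery_stick","tray","clip","backing_strip","graver","round_pliers","hammer","ring_blank"]:
        for r in robot.recognise(c,l)[:3]:
            u,v=np.round(r["uv"]).astype(int); print(c,l,u,v,round(r["confidence"],2),np.round(W[v,u],3))
E
```

```text
{'t': np.float64(0.0), 'q': array([-1.345,  0.131,  1.489,  0.   ,  1.523, -0.085]), 'dq': array([ 0.001,  0.   , -0.   ,  0.001,  0.001,  0.   ]), 'joint_torque': array([-2.0000e-03, -5.5984e+01, -4.9177e+01,  7.6000e-02,  3.5000e-02,
       -0.0000e+00]), 'tool_pos': array([ 0.183, -0.571,  0.229]), 'orientation': array([-3.102, -0.486,  0.   ]), 'force': array([-0.931,  0.354, -0.02 ]), 'wrist_torque': array([ 0.006,  0.043, -0.008]), 'gripper_force': np.float64(0.0), 'opening': np.float64(0.093)}
top sheet 202 185 0.53 [0.619 0.03  0.049]
top sheet 170 254 0.47 [0.457 0.11  0.004]
top sheet 145 287 0.42 [0.38  0.159 0.023]
top holder 204 188 0.76 [0.614 0.027 0.042]
top emery_stick 287 259 0.57 [ 0.451 -0.172  0.006]
top tray 352 204 0.55 [ 0.587 -0.328  0.006]
top clip 362 220 0.9 [ 0.543 -0.339  0.066]
top clip 396 260 0.82 [ 0.454 -0.428  0.025]
top clip 142 288 0.17 [0.377 0.167 0.02 ]
top backing_strip 172 257 0.87 [0.45  0.105 0.001]
top backing_strip 357 221 0.61 [ 0.541 -0.329  0.063]
top graver 146 288 0.7 [0.378 0.156 0.024]
top round_pliers 352 291 0.73 [ 0.377 -0.329 
[... 257 characters left out ...]
190 198 0.15 [ 0.446  0.112 -0.   ]
side holder 251 184 0.86 [0.602 0.004 0.048]
side holder 251 261 0.16 [ 0.449 -0.175  0.007]
side emery_stick 249 261 0.65 [ 0.444 -0.171  0.007]
side tray 327 266 0.82 [ 0.601 -0.332  0.011]
side tray 188 199 0.51 [ 0.439  0.114 -0.   ]
side tray 249 183 0.31 [0.601 0.012 0.045]
side clip 312 270 0.78 [ 0.543 -0.326  0.063]
side clip 307 316 0.57 [ 0.45  -0.408  0.037]
side clip 247 170 0.3 [0.614 0.036 0.075]
side backing_strip 249 187 0.72 [0.599 0.011 0.024]
side backing_strip 187 197 0.7 [0.44  0.12  0.002]
side graver 158 198 0.51 [0.368 0.166 0.018]
side round_pliers 268 320 0.73 [ 0.371 -0.339  0.002]
side hammer 317 192 0.75 [ 0.747 -0.137  0.018]
```

Run:
```python
from h import *
for c in ["top","side"]:
    im=np.load(c+".npz")["im"]; save(c+"_b",cv2.resize(im,(784,588)))
z=np.load("top.npz"); W=z["W"]
def fit(name,m):
    p=W[m][:,:2].astype(np.float32); r=cv2.minAreaRect(p*1000); print(name,len(p),np.round(r[0],1),np.round(r[1],1),round(r[2],1),"z",np.nanmedian(W[m][:,2]).round(4))
    return p
X,Y,Z=W[...,0],W[...,1],W[...,2]
b=(abs(X-.45)<.13)&(abs(Y+.172)<.06)&(Z<.003)&(Z>-.02);print("bench z",np.nanmedian(Z[b]))
fit("stick",(abs(X-.45)<.13)&(abs(Y+.172)<.09)&(Z>.0035)&(Z<.02))
fit("sheet",(abs(X-.62)<.06)&(abs(Y-.02)<.1)&(Z>.065)&(Z<.1))
fit("rails",(abs(X-.62)<.06)&(abs(Y-.02)<.12)&(Z>.036)&(Z<.05))
fit("tray",(abs(X-.59)<.08)&(abs(Y+.33)<.09)&(Z>.035)&(Z<.05))
fit("clip",(abs(X-.54)<.06)&(abs(Y+.335)<.05)&(Z>.06)&(Z<.13))
fit("cliptop",(abs(X-.54)<.06)&(abs(Y+.335)<.05)&(Z>.1)&(Z<.13))
```

```text
bench z 0.00014189773459287022
stick 812 [ 450.5 -171.9] [257.3 179.4] 0.1 z 0.0052
sheet 139 [619.9  32.9] [  3.8 118.4] 13.3 z 0.0783
rails 960 [616.3  32.6] [ 54.2 149.8] 13.1 z 0.0419
tray 485 [ 582.2 -329. ] [130.2 107.6] 74.9 z 0.0442
clip 277 [ 535.2 -333. ] [28.6 53.7] 74.9 z 0.0926
cliptop 108 [ 535.3 -332.5] [27.4 53.7] 75.2 z 0.1108
```

View pics/top_b.png

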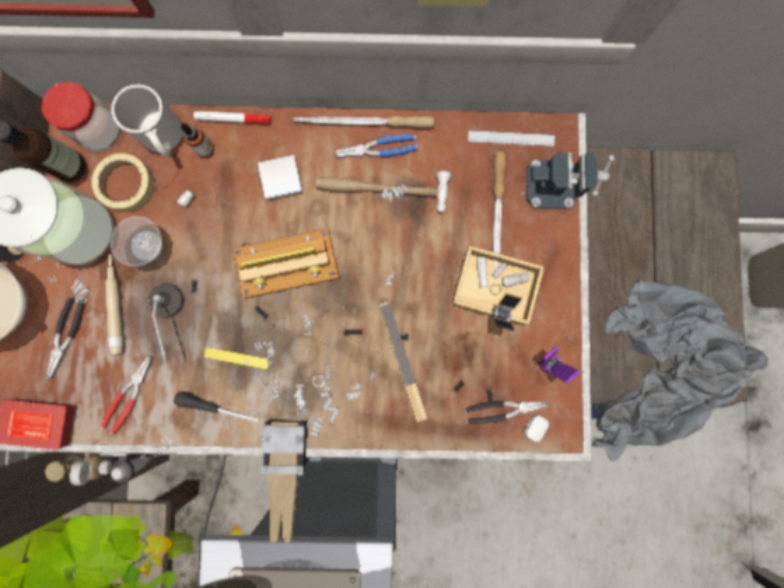

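View pics/side_b.png

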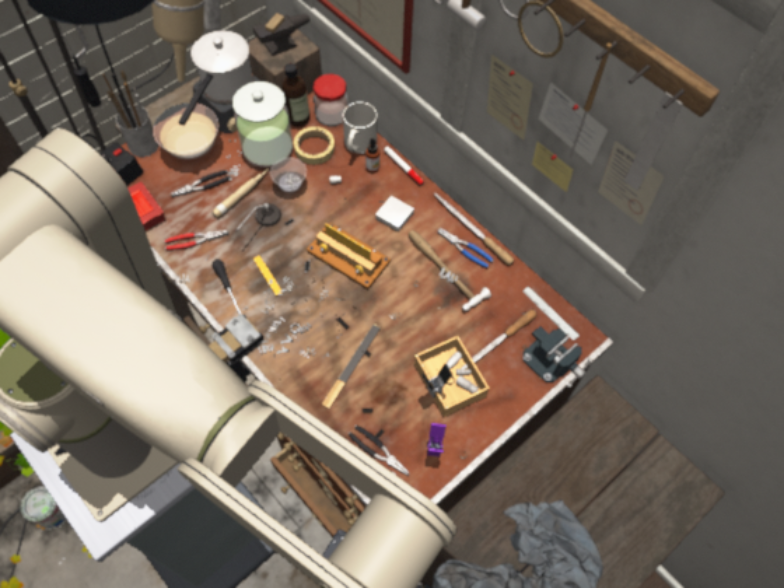

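The top view shows the emery stick from (385,305) to (422,418), its wooden handle nearest the robot. The sheet clamp is at (287,264), and the backing strip is yellow at (237,358). Candidates for the clip are the black one on the tray wall at (507,310) and the purple look-alike on the bench at (558,365). I choose the black one and will check it in a crop later.

Run:
```python
from h import *
z=np.load("top.npz"); W=z["W"]; X,Y,Z=W[...,0],W[...,1],W[...,2]
m=((Z>.003)&(Z<.02)&(abs(X-.45)<.14)&(abs(Y+.172)<.09)).astype(np.uint8)
n,l,st,ce=cv2.connectedComponentsWithStats(m,connectivity=8)
k=1+np.argmax(st[1:,4]); p=W[l==k][:,:2].astype(np.float32)*1000
r=cv2.minAreaRect(p);print(st[k],np.round(r[0],1),np.round(r[1],1),r[2], p.mean(0))
q=p-p.mean(0);w,v=np.linalg.eigh(q.T@q);print("yaw",np.degrees(np.arctan2(v[1,1],v[0,1])))
s=robot.read_state();R=Ro.from_rotvec(s["orientation"]).as_matrix();print(R.round(3),s["tool_pos"],robot.tips_ahead)
im=z["im"];save("cc",cv2.resize(im[190:290,320:440],None,fx=5,fy=5,interpolation=2))
r=robot.recognise("top","ring_blank");print(r[:3])
```

```text
[270 216  35  85 625] [ 456.9 -178. ] [208.9  34.6] 19.300912857055664 [ 456.28064 -172.56541]
yaw -161.22374
[[ 0.952  0.306 -0.   ]
 [ 0.306 -0.952 -0.   ]
 [-0.     0.    -1.   ]] [ 0.1835099  -0.57127165  0.22965237] 0.011
[]
```

View pics/cc.png

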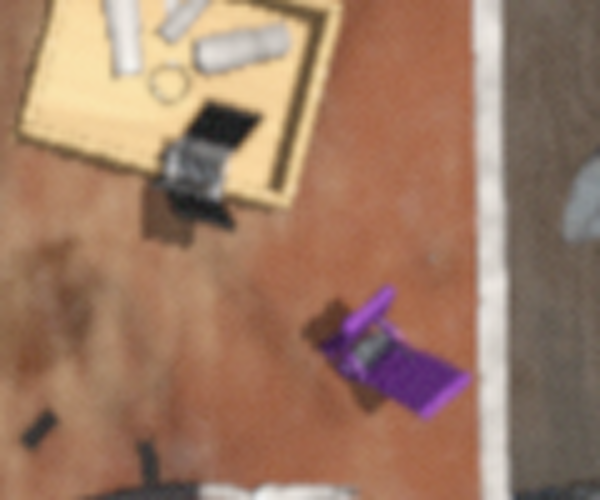

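The crop shows the black clip astride the tray wall at (200,170), and the purple look-alike on the bench at (390,360). Black it is. Next I move above the stick.

>>> move_arm --deltas '[0.38, -0.297, 0.05, 0, 0, 0, 1, 0.38, -0.297, 0.05, 0, 0, 0, 1, 0.38, -0.297, 0.05, 0, 0, 0, 1, 0.38, -0.297, 0.05, 0, 0, 0, 1, 0.38, -0.297, 0.05, 0, 0, 0, 1, 0.38, -0.297, 0.05, 0, 0, 0, 1, 0.38, -0.297, 0.05, 0, 0, 0, 1, 0.38, -0.297, 0.05, 0, 0, 0, 1, 0.38, -0.297, 0.05, 0, 0, 0, 1, 0.38, -0.297, 0.05, 0, 0, 0, 1]' --squeeze 40

```text
t: 2.4
tool_pos: [0.4543, -0.1726, 0.1797]
orientation: [3.103, 0.487, -0.0]
force: [0.4, -0.1, 0.5]
opening: 0.0931
gripper_force: 0.0
```

Run:
```python
from h import *
s=robot.read_state();print({k:np.round(s[k],4) for k in ["t","q","tool_pos","orientation","force"]})
im,W=cloud("wrist");save("w1",im);np.savez("w1.npz",im=im,W=W)
print(robot.recognise("wrist","emery_stick"))
X,Y,Z=W[...,0],W[...,1],W[...,2]; print(np.nanpercentile(Z,[5,25,50,75,95]))
m=((Z>.003)&(Z<.009)).astype(np.uint8)
n,l,st,ce=cv2.connectedComponentsWithStats(m,connectivity=8)
for k in 1+np.argsort(-st[1:,4])[:4]:
    p=W[l==k][:,:2].astype(np.float32)*1000; r=cv2.minAreaRect(p);print(st[k],np.round(r[0],1),np.round(r[1],1),r[2])
```

```text
{'t': np.float64(2.4), 'q': array([-4.6820e-01, -1.5370e-01,  1.8616e+00, -5.0000e-04,  1.4337e+00,
        7.9110e-01]), 'tool_pos': array([ 0.4543, -0.1726,  0.1797]), 'orientation': array([ 3.1031e+00,  4.8740e-01, -4.0000e-04]), 'force': array([ 0.4301, -0.1492,  0.4936])}
[{'uv': [280.4, 182.5], 'confidence': 0.61}]
[-0.00183049 -0.0005423   0.00055954  0.25662117  0.28670383]
[ 423   32  137  121 6696] [ 588.6 -336.6] [109.1  82.8] 75.36048889160156
[ 266   77   37  215 4214] [ 458.2 -177.8] [207.   32.1] 19.15926742553711
[ 17   0  29  37 356] [534.2  75.2] [28.4 10.2] 46.9776496887207
[185 106  38  19 337] [502.8 -85.1] [10.4 33.1] 4.807824611663818
```

View pics/w1.png

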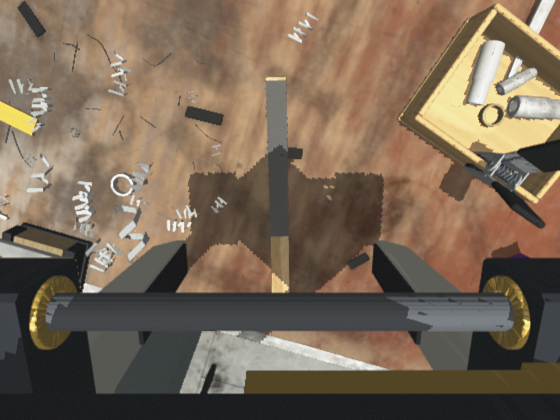

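The wrist view shows the stick running vertically from (275,77) to (280,292). The ring blank is at (122,185), and a black crumb touches the stick at (292,153).

Run:
```python
from h import *
z=np.load("w1.npz");W=z["W"];s=robot.read_state();R=Ro.from_rotvec(s["orientation"]).as_matrix();p0=np.array(s["tool_pos"])
T=(W-p0)@R  # tool coords
Z=W[...,2]
m=((Z>.003)&(Z<.009)).astype(np.uint8)
n,l,st,ce=cv2.connectedComponentsWithStats(m,connectivity=8); k=l[182,280]
rows=[r for r in range(78,291,3) if (l[r]==k).sum()>3]
A=[]
for r in rows:
    q=T[r][l[r]==k]; A.append([np.median(q[:,0]),q[:,1].min(),q[:,1].max()])
A=np.array(A)*1000
print(A[::6].round(1)); good=(A[:,2]-A[:,1]<20)
c=np.polyfit(A[good,0],A[good,1:].mean(1),1);print("y=",c,"tool mm; x range",A[:,0].min(),A[:,0].max())
print("debris world",W[153,296],T[153,296],T[115,204],Z[115,204],"ring",T[185,115:130:3])
```

```text
[[104.8 -12.5   4.2]
 [ 89.7 -12.6   5.2]
 [ 74.2 -10.9   5.3]
 [ 58.3 -11.9   5.4]
 [ 42.1 -11.   19.5]
 [ 25.4 -11.1   6.6]
 [  8.4 -10.3   6.8]
 [ -9.2 -10.3   6.9]
 [-27.1  -9.4   8.1]
 [-45.5  -8.5   8.2]
 [-64.4  -8.5   8.4]
 [-83.8  -7.5   8.6]]
y= [-0.02429559 -1.48960642] tool mm; x range -97.08240079273418 104.83340474466173
debris world [ 0.49610716 -0.17559905  0.0047976 ] [0.03938398 0.01485151 0.17504458] [ 0.07310889 -0.06901284  0.17679557] 0.003006672806880356 ring [[ 0.00833929 -0.15704138  0.17760951]
 [ 0.00777796 -0.15565836  0.18080613]
 [ 0.00788751 -0.15252069  0.18024762]
 [ 0.00795308 -0.14950187  0.17993524]
 [ 0.00929631 -0.14337249  0.17246675]]
```

>>> move_arm --deltas '[0.003, -0.0015, 0.06, 0, 0, -0.024, 1, 0.003, -0.0015, 0.12, 0, 0, -0.024, 1, 0.003, -0.0015, 0.16, 0, 0, -0.024, 1, 0.003, -0.0015, 0.167, 0, 0, -0.024, 1, 0.003, -0.0015, 0.167, 0, 0, -0.024, 1, 0.003, -0.0015, 0.167, 0, 0, -0.024, 0, 0.003, -0.0015, 0.167, 0, 0, -0.024, 0, 0.003, -0.0015, 0.167, 0, 0, -0.024, 0, 0.003, -0.0015, 0.167, 0, 0, -0.024, 0, 0.003, -0.0015, 0.167, 0, 0, -0.024, 0, 0.003, -0.0015, 0.167, 0, 0, -0.024, 0]' --squeeze 40

```text
t: 3.88
tool_pos: [0.4569, -0.1698, 0.0126]
orientation: [-3.098, -0.524, 0.0]
force: [0.8, 0.3, -0.8]
opening: 0.0376
gripper_force: 0.0
```

>>> move_arm --deltas '[0, 0, 0, 0, 0, 0, 0, 0, 0, 0, 0, 0, 0, 0, 0, 0, 0, 0, 0, 0, 0, 0, 0, 0, 0, 0, 0, 0]'

```text
t: 4.38
tool_pos: [0.4569, -0.1699, 0.0126]
orientation: [-3.098, -0.523, 0.0]
force: [-0.9, -0.6, 0.2]
opening: 0.0171
gripper_force: 40.0
```

>>> move_arm --deltas '[0, 0, -0.06, 0, 0, 0, 0, 0, 0, -0.12, 0, 0, 0, 0, 0.05, -0.04, -0.137, 0, 0, 0.05, 0, 0.09, -0.075, -0.137, 0, 0, 0.105, 0, 0.13, -0.11, -0.137, 0, 0, 0.105, 0, 0.17, -0.145, -0.137, 0, 0, 0.105, 0, 0.21, -0.175, -0.137, 0, 0, 0.105, 0, 0.2254, -0.185, -0.137, 0, 0, 0.105, 0, 0.2254, -0.185, -0.12, 0, 0, 0.105, 0, 0.2254, -0.185, -0.102, 0, 0, 0.105, 0, 0.2254, -0.185, -0.102, 0, 0, 0.105, 0]'

```text
t: 5.75
tool_pos: [0.6063, 0.0777, 0.1111]
orientation: [-3.121, -0.358, 0.009]
force: [-0.8, 0.1, -1.2]
opening: 0.0168
gripper_force: 40.0
```

Run:
```python
from h import *
s=robot.read_state();print({k:np.round(s[k],4) for k in ["t","tool_pos","orientation","force","wrist_torque","opening"]})
im,W=cloud("side");im2,W2=cloud("top")
a=cv2.resize(im[110:250,160:340],(780,600));save("s2",a)
```

```text
{'t': np.float64(5.75), 'tool_pos': array([0.6063, 0.0777, 0.1111]), 'orientation': array([-3.1209, -0.3582,  0.0092]), 'force': array([-0.7836,  0.1046, -1.2314]), 'wrist_torque': array([ 0.0064,  0.0323, -0.0102]), 'opening': np.float64(0.0168)}
```

View pics/s2.png

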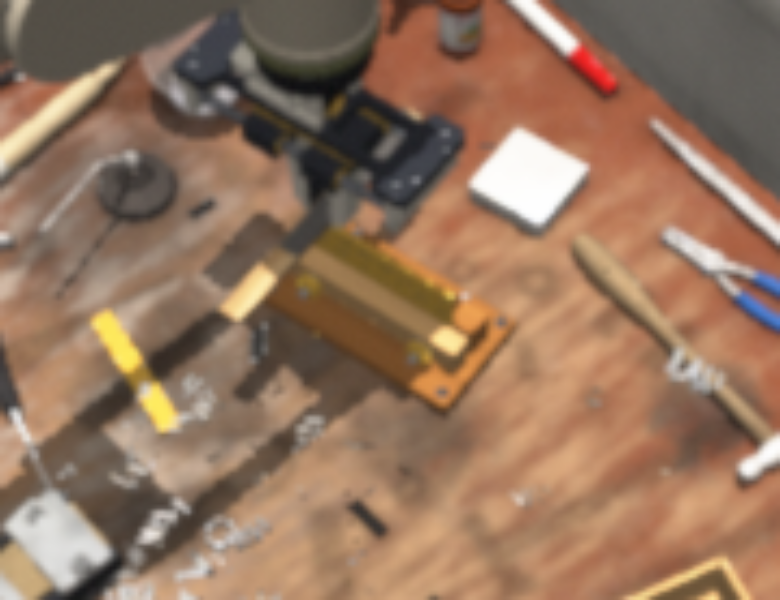

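The side view shows the stick level across the left end of the edge, at about (300,250). Lowering it.

>>> move_arm --deltas '[0, 0, 0.01, 0, 0, 0, 0, 0, 0, 0.018, 0, 0, 0, 0, 0, 0, 0.018, 0, 0, 0, 0, 0, 0, 0.018, 0, 0, 0, 0]'

```text
t: 6.35
tool_pos: [0.609, 0.0789, 0.0967]
orientation: [-3.121, -0.36, -0.0]
force: [0.2, 0.3, -0.4]
opening: 0.017
gripper_force: 40.0
```

>>> move_arm --deltas '[0, 0, 0.002, 0, 0, 0, 0, 0, 0, 0.003, 0, 0, 0, 0, 0, 0, 0.003, 0, 0, 0, 0]'

```text
t: 6.72
tool_pos: [0.6089, 0.0789, 0.0936]
orientation: [-3.121, -0.36, 0.0]
force: [0.1, 0.0, 0.6]
opening: 0.0169
gripper_force: 40.0
```

>>> move_arm --deltas '[0, 0, 0.001, 0, 0, 0, 0, 0, 0, 0.001, 0, 0, 0, 0]'

```text
t: 6.98
tool_pos: [0.609, 0.0789, 0.0927]
orientation: [3.121, 0.36, 0.0]
force: [-0.5, 0.3, -0.6]
opening: 0.0164
gripper_force: 40.0
```

>>> move_arm --deltas '[0, 0, 0.0007, 0, 0, 0, 0, 0, 0, 0.0007, 0, 0, 0, 0]'

```text
t: 7.22
tool_pos: [0.6091, 0.0789, 0.0926]
orientation: [3.121, 0.36, 0.001]
force: [-2.2, -0.3, 5.0]
opening: 0.0169
gripper_force: 40.0
```

>>> move_arm --deltas '[0, 0, 0.0001, 0, 0, 0, 0, 0, 0.005, 0.0001, 0, 0, 0, 0, 0, 0.01, 0.0001, 0, 0, 0, 0, 0, 0.015, 0.0001, 0, 0, 0, 0, 0, 0.02, 0.0001, 0, 0, 0, 0, 0, 0.022, 0.0001, 0, 0, 0, 0]'

```text
t: 7.98
tool_pos: [0.6146, 0.0576, 0.0925]
orientation: [-3.12, -0.36, -0.002]
force: [-0.5, 3.2, 5.2]
opening: 0.0168
gripper_force: 40.0
```

>>> move_arm --deltas '[0, 0, 0, 0, 0, 0, 0, 0, 0.006, 0, 0, 0, 0, 0, 0, 0.012, 0, 0, 0, 0, 0, 0, 0.018, 0, 0, 0, 0, 0, 0, 0.022, 0, 0, 0, 0, 0, 0, 0.025, 0, 0, 0, 0, 0, 0, 0.025, 0, 0, 0, 0]'

```text
$.deltas: bad value
```

>>> move_arm --deltas '[0, 0.005, 0, 0, 0, 0, 0, 0, 0.01, 0, 0, 0, 0, 0, 0, 0.015, 0, 0, 0, 0, 0, 0, 0.02, 0, 0, 0, 0, 0, 0, 0.023, 0, 0, 0, 0, 0, 0, 0.023, 0, 0, 0, 0]'

```text
$.deltas: bad value
```

>>> move_arm --deltas '[0, 0.006, 0, 0, 0, 0, 0, 0, 0.012, 0, 0, 0, 0, 0, 0, 0.018, 0, 0, 0, 0, 0, 0, 0.022, 0, 0, 0, 0, 0, 0, 0.025, 0, 0, 0, 0, 0, 0, 0.025, 0, 0, 0, 0, 0]'

```text
t: 8.72
tool_pos: [0.6204, 0.033, 0.0926]
orientation: [-3.121, -0.36, -0.002]
force: [0.3, 2.1, 5.3]
opening: 0.017
gripper_force: 40.0
```

>>> move_arm --deltas '[0, 0.005, 0, 0, 0, 0, 0, 0, 0.01, 0, 0, 0, 0, 0, 0, 0.015, 0, 0, 0, 0, 0, 0, 0.02, 0, 0, 0, 0, 0, 0, 0.023, 0, 0, 0, 0, 0, 0, 0.023, 0, 0, 0, 0, 0]'

```text
t: 9.48
tool_pos: [0.6256, 0.0106, 0.0925]
orientation: [-3.121, -0.36, -0.002]
force: [-1.6, 2.1, 5.4]
opening: 0.017
gripper_force: 40.0
```

>>> move_arm --deltas '[0, 0.006, 0, 0, 0, 0, 0, 0, 0.012, 0, 0, 0, 0, 0, 0, 0.018, 0, 0, 0, 0, 0, 0, 0.023, 0, 0, 0, 0, 0, 0, 0.026, 0, 0, 0, 0, 0, 0, 0.026, 0, 0, 0, 0, 0, 0, 0.026, 0, 0, 0, 0, 0]'

```text
t: 10.35
tool_pos: [0.6315, -0.0148, 0.0926]
orientation: [3.121, 0.36, 0.002]
force: [-0.6, 1.5, 5.6]
opening: 0.017
gripper_force: 40.0
```

>>> move_arm --deltas '[0, 0, -0.05, 0, 0, 0, 0, -0.05, 0.027, -0.05, 0, 0, -0.03, 0, -0.1, 0.054, -0.05, 0, 0, -0.06, 0, -0.15, 0.081, -0.05, 0, 0, -0.09, 0, -0.205, 0.111, -0.05, 0, 0, -0.105, 0, -0.205, 0.111, -0.01, 0, 0, -0.105, 0, -0.205, 0.111, 0.03, 0, 0, -0.105, 0, -0.205, 0.111, 0.06, 0, 0, -0.105, 0, -0.205, 0.111, 0.07, 0, 0, -0.105, 0, -0.205, 0.111, 0.076, 0, 0, -0.105, 0, -0.205, 0.111, 0.076, 0, 0, -0.105, 0]'

```text
t: 11.72
tool_pos: [0.4571, -0.1697, 0.0165]
orientation: [3.097, 0.523, 0.001]
force: [0.0, -0.3, -0.4]
opening: 0.0168
gripper_force: 40.0
```

>>> move_arm --deltas '[0, 0, 0.003, 0, 0, 0, 0, 0, 0, 0.0037, 0, 0, 0, 0, 0, 0, 0.0037, 0, 0, 0, 0]'

```text
t: 12.1
tool_pos: [0.4569, -0.1696, 0.0126]
orientation: [3.097, 0.523, 0.001]
force: [0.6, -1.0, 0.3]
opening: 0.0171
gripper_force: 40.0
```

>>> move_arm --deltas '[0, 0, 0, 0, 0, 0, 1, 0, 0, 0, 0, 0, 0, 1, 0, 0, 0, 0, 0, 0, 1, 0, 0, 0, 0, 0, 0, 1, 0, 0, 0, 0, 0, 0, 1, 0, 0, -0.05, 0, 0, 0, 1, 0, 0, -0.1, 0, 0, 0, 1, 0, 0, -0.15, 0, 0, 0, 1, 0, 0, -0.2, 0, 0, 0, 1]'

```text
t: 13.22
tool_pos: [0.4563, -0.1693, 0.2138]
orientation: [3.098, 0.523, 0.0]
force: [-0.2, -0.0, -0.0]
opening: 0.0926
gripper_force: 0.0
```

Run:
```python
from h import *
s=robot.read_state();print({k:np.round(s[k],4) for k in ["t","q","tool_pos","orientation","opening"]})
im,W=cloud("wrist");save("w3",im)
X,Y,Z=W[...,0],W[...,1],W[...,2]
m=((Z>.003)&(Z<.009)&(abs(X-.457)<.12)&(abs(Y+.17)<.08));print("stick z",np.nanmedian(Z[m]),m.sum(), robot.recognise("wrist","emery_stick")[:1])
# clip from top
im,W=cloud("top");np.savez("top2.npz",im=im,W=W);X,Y,Z=W[...,0],W[...,1],W[...,2]
for lo,hi in [(.045,.06),(.06,.075),(.075,.09),(.09,.105),(.105,.13)]:
    m=(abs(X-.54)<.045)&(abs(Y+.335)<.04)&(Z>lo)&(Z<hi)
    r=cv2.minAreaRect((W[m][:,:2]*1000).astype(np.float32));print(lo,m.sum(),np.round(r[0],1),np.round(r[1],1),round(r[2],1),Z[m].max())
# tray front wall
m=(abs(X-.59)<.08)&(abs(Y+.33)<.1)&(Z>.035)&(Z<.05)
yaw=np.radians(-15.1);ex=np.array([np.cos(yaw),np.sin(yaw)]);ey=np.array([-ex[1],ex[0]])
q=(W[m][:,:2]-[.585,-.329]);a=q@ex;b=q@ey
print("tray ext",np.percentile(a,[0,2,98,100]),np.percentile(b,[0,2,98,100]),np.histogram(a,20))
```

```text
{'t': np.float64(13.225), 'q': array([-0.4607, -0.1732,  1.8163,  0.    ,  1.4983,  0.7754]), 'tool_pos': array([ 0.4563, -0.1693,  0.2138]), 'orientation': array([3.0976e+00, 5.2340e-01, 3.0000e-04]), 'opening': np.float64(0.0926)}
stick z 0.004683192681092518 3782 [{'uv': [280.2, 182.9], 'confidence': 0.91}]
0.045 51 [ 537.6 -337. ] [75.8 19. ] 84.8 0.0599580572505996
0.06 82 [ 535.7 -333.3] [27.9 21.9] 78.4 0.07492551808511379
0.075 53 [ 534.8 -331.7] [26.5 34.7] 74.3 0.08945558449900418
0.09 62 [ 535.9 -331.4] [26.5 43.1] 73.8 0.10466601707567265
0.105 81 [ 535.6 -332.2] [28.6 53.5] 76.2 0.11582107796919086
tray ext [-0.05627359 -0.04947868  0.04984874  0.05050477] [-0.06600134 -0.06499672  0.06396896  0.06437558] (array([  2,  94,  27,  19,  11,  12,  11,  15,  13,  11,  12,  12,  13,
        14,  11,  12,  11,  15,  22, 144]), array([-0.05627359, -0.05093467, -0.04559576, -0.04025684, -0.03491792,
       -0.029579  , -0.02424008, -0.01890116, -0.01356225, -0.00822333,
       -0.00288441,  0.00245451,  0.00779343,  0.01313235,  0.01847126,
        0.02381018,  0.0291491 ,  0.03448802,  0.03982694,  0.04516586,
        0.05050477]))
```

The stick lies at rest at z≈0. The wrist network finds it with confidence 0.91. Moving above the clip.

>>> move_arm --deltas '[0.004, 0.03, 0, 0, 0, -0.17, 1, 0.008, 0.06, 0, 0, 0, -0.34, 1, 0.012, 0.09, 0, 0, 0, -0.51, 1, 0.016, 0.12, 0, 0, 0, -0.68, 1, 0.019, 0.15, 0, 0, 0, -0.85, 1, 0.0213, 0.18, 0, 0, 0, -0.974, 1, 0.0213, 0.18, 0, 0, 0, -0.974, 1, 0.0213, 0.18, 0, 0, 0, -0.974, 1]' --squeeze 22

```text
t: 14.38
tool_pos: [0.5351, -0.3316, 0.2106]
orientation: [-2.492, -1.908, 0.001]
force: [0.3, 0.1, -0.0]
opening: 0.0929
gripper_force: 0.0
```

Run:
```python
from h import *
s=robot.read_state();p0=np.array(s["tool_pos"]);R=Ro.from_rotvec(s["orientation"]).as_matrix()
print({k:np.round(s[k],4) for k in ["t","q","tool_pos","orientation","opening"]}, R[:,0].round(3))
im,W=cloud("wrist");save("w4",im);print(robot.recognise("wrist","clip"))
T=(W-p0)@R
m=(abs(T[...,0])<.06)&(abs(T[...,1])<.045)&(W[...,2]>.065)&(W[...,2]<.13)
q=T[m];print(m.sum(),W[m][:,2].max())
for lo,hi in [(.065,.08),(.08,.095),(.095,.106),(.106,.12)]:
    k=(W[m][:,2]>lo)&(W[m][:,2]<hi)
    if k.sum()>5:
        r=cv2.minAreaRect((q[k][:,:2]*1000).astype(np.float32));print(lo,k.sum(),np.round(r[0],1),np.round(r[1],1),round(r[2],1),np.percentile(q[k],[1,99],axis=0)[:,:2].round(4).tolist())
```

```text
{'t': np.float64(14.375), 'q': array([-6.3630e-01,  2.2080e-01,  1.4219e+00,  2.0000e-04,  1.5015e+00,
       -3.7250e-01]), 'tool_pos': array([ 0.5351, -0.3316,  0.2106]), 'orientation': array([-2.4923e+00, -1.9083e+00,  8.0000e-04]), 'opening': np.float64(0.0929)} [0.261 0.965 0.001]
[{'uv': [220.1, 288.7], 'confidence': 0.98}, {'uv': [279.6, 205.7], 'confidence': 0.84}, {'uv': [335.7, 164.7], 'confidence': 0.7}]
1851 0.11446348440636125
0.065 332 [0.6 0.8] [29.7 27.1] 90.0 [[-0.0124, -0.0122], [0.014, 0.0134]]
0.08 466 [0.6 0.8] [37.9 27.5] 89.6 [[-0.0124, -0.0167], [0.0142, 0.0181]]
0.095 407 [ 0.6 -0.3] [47.4 27.8] 89.4 [[-0.0129, -0.021], [0.0143, 0.0218]]
0.106 646 [0.5 0.6] [53.8 27.9] 89.9 [[-0.0128, -0.0261], [0.0141, 0.0273]]
```

View pics/w4.png

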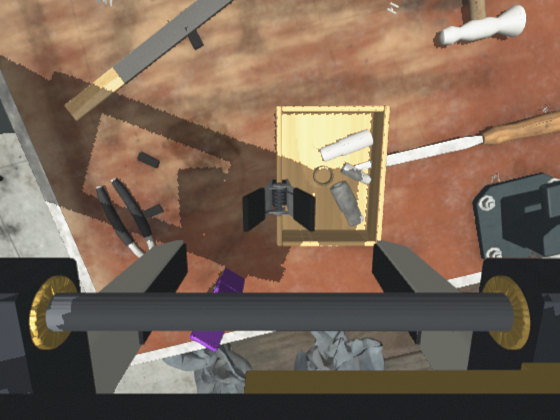

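The wrist view shows the black clip centred between the fingers at (280,206), astride the wall. The purple one is at (218,310) and stays alone.

>>> move_arm --deltas '[0.0005, 0.0006, 0.05, 0, 0, 0, 1, 0.0005, 0.0006, 0.1, 0, 0, 0, 1, 0.0005, 0.0006, 0.1185, 0, 0, 0, 1, 0.0005, 0.0006, 0.1185, 0, 0, 0, 0.7, 0.0005, 0.0006, 0.1185, 0, 0, 0, 0.65, 0.0005, 0.0006, 0.1185, 0, 0, 0, 0.65, 0.0005, 0.0006, 0.1185, 0, 0, 0, 0.65]'

```text
t: 15.35
tool_pos: [0.5373, -0.3326, 0.0952]
orientation: [2.491, 1.911, 0.001]
force: [0.1, 0.9, 0.1]
opening: 0.0615
gripper_force: 0.1
```

>>> move_arm --deltas '[0, 0, 0, 0, 0, 0, 0.6, 0, 0, 0, 0, 0, 0, 0.54, 0, 0, 0, 0, 0, 0, 0.48, 0, 0, 0, 0, 0, 0, 0.42, 0, 0, 0, 0, 0, 0, 0.36, 0, 0, 0, 0, 0, 0, 0.3, 0, 0, 0, 0, 0, 0, 0.24, 0, 0, 0, 0, 0, 0, 0.18, 0, 0, 0, 0, 0, 0, 0.1, 0, 0, 0, 0, 0, 0, 0, 0, 0, 0, 0, 0, 0, 0, 0, 0, 0, 0, 0, 0, 0]'

```text
t: 16.85
tool_pos: [0.5365, -0.3321, 0.0936]
orientation: [-2.493, -1.912, -0.0]
force: [-0.5, -0.2, -0.8]
opening: 0.0199
gripper_force: 22.0
```

Run:
```python
from h import *
s=robot.read_state();print({k:np.round(s[k],4) for k in ["t","tool_pos","orientation","opening","gripper_force","force"]})
im,W=cloud("wrist");im2,_=cloud("side")
save("w5",np.hstack([im[90:390,150:410],cv2.resize(im2[225:305,280:360],(300,300))]))
```

```text
{'t': np.float64(16.85), 'tool_pos': array([ 0.5365, -0.3321,  0.0936]), 'orientation': array([-2.4926, -1.9122, -0.    ]), 'opening': np.float64(0.0199), 'gripper_force': np.float64(21.9883), 'force': array([-0.5147, -0.1604, -0.8089])}
```

View pics/w5.png

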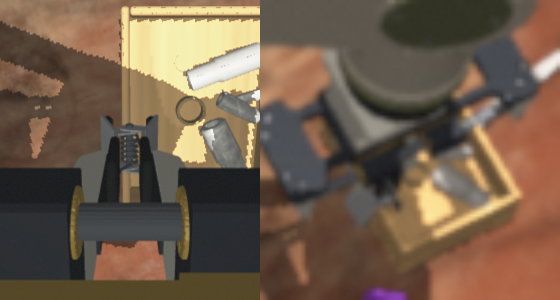

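The left crop shows the grips parallel between the pads, with opening 19.9 mm and the spring at (130,150), so the clip is fully squeezed. Lifting it and carrying it over the sheet.

>>> move_arm --deltas '[0, 0, -0.025, 0, 0, 0, 0, 0, 0, -0.06, 0, 0, 0, 0, 0, 0, -0.11, 0, 0, 0, 0, 0.04, -0.002, -0.12, 0, 0, -0.08, 0, 0.09, -0.004, -0.12, 0, 0, -0.16, 0, 0.14, -0.006, -0.12, 0, 0, -0.24, 0, 0.19, -0.008, -0.12, 0, 0, -0.32, 0, 0.24, -0.01, -0.12, 0, 0, -0.4, 0, 0.29, -0.012, -0.12, 0, 0, -0.46, 0, 0.33, -0.014, -0.12, 0, 0, -0.494, 0, 0.36, -0.0147, -0.12, 0, 0, -0.494, 0, 0.374, -0.0147, -0.12, 0, 0, -0.494, 0]'

```text
t: 18.45
tool_pos: [0.6193, 0.0346, 0.2136]
orientation: [-1.947, -2.465, -0.0]
force: [0.1, 1.2, -0.3]
opening: 0.0198
gripper_force: 22.0
```

>>> move_arm --deltas '[0, 0, 0, 0, 0, 0, 0, 0, 0, 0, 0, 0, 0, 0]'

```text
t: 18.7
tool_pos: [0.619, 0.0318, 0.2136]
orientation: [1.95, 2.463, -0.001]
force: [0.2, 0.2, -0.9]
opening: 0.0198
gripper_force: 22.0
```

Run:
```python
from h import *
s=robot.read_state();p0=np.array(s["tool_pos"]);R=Ro.from_rotvec(s["orientation"]).as_matrix()
print({k:np.round(s[k],4) for k in ["t","q","tool_pos","orientation","opening","gripper_force","force"]},R[:,:2].round(3).tolist())
im,W=cloud("wrist");im2,W2=cloud("side");np.savez("c6.npz",im=im,W=W,im2=im2,W2=W2)
T2=(W2-p0)@R; T=(W-p0)@R
for n,t,w in [("side",T2,W2),("wrist",T,W)]:
    m=(abs(t[...,0])<.025)&(abs(t[...,1])<.03)&(w[...,2]>.09)&(w[...,2]<p0[2]-.012)
    if m.any(): print(n,m.sum(),"zmin",np.percentile(w[m][:,2],[0,2,10,50]).round(4),np.percentile(t[m],[1,99],axis=0).round(4).tolist())
    x=(abs(w[...,0]-.62)<.05)&(abs(w[...,1]-.033)<.08)&(w[...,2]>.066)&(w[...,2]<.09)
    if x.sum()>10:
        r=cv2.minAreaRect((w[x][:,:2]*1000).astype(np.float32));print(" sheet",x.sum(),np.round(r[0],1),np.round(r[1],1),round(r[2],1),np.percentile(w[x][:,2],98).round(4))
save("w6",np.hstack([im[60:380,150:410],cv2.resize(im2[115:215,190:310],(384,320))]))
```

```text
{'t': np.float64(18.7), 'q': array([-3.1100e-02,  1.9120e-01,  1.4501e+00, -5.0000e-04,  1.5005e+00,
       -2.6220e-01]), 'tool_pos': array([0.619 , 0.0318, 0.2136]), 'orientation': array([ 1.9504e+00,  2.4627e+00, -8.0000e-04]), 'opening': np.float64(0.0198), 'gripper_force': np.float64(21.9882), 'force': array([ 0.2176,  0.235 , -0.9188])} [[-0.229, 0.973], [0.973, 0.229], [-0.0, -0.0]]
side 144 zmin [0.1371 0.1399 0.1438 0.1666] [[-0.0158, -0.0225, 0.016], [0.0106, 0.0138, 0.0743]]
 sheet 109 [617.   31.6] [  9.7 119.4] 14.2 0.0829
wrist 1827 zmin [0.1397 0.1419 0.1473 0.173 ] [[-0.0123, -0.0178, 0.0136], [0.0143, 0.0195, 0.0724]]
 sheet 343 [619.6  35.3] [  2.5 119.7] 13.4 0.0811
```

View pics/w6.png

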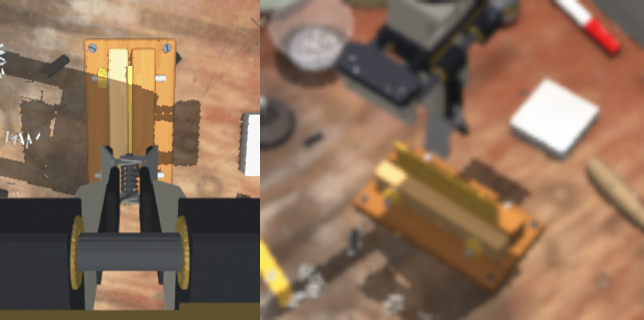

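The left crop shows the sheet edge as a yellow line at (130,100), running centrally under the clip spring at (128,180). Jaw tips are 74 mm below the TCP, so I go down 76 mm, putting the tips about 17 mm below the edge.

>>> move_arm --deltas '[0.001, 0.0005, 0.02, 0, 0, 0, 0, 0.001, 0.0005, 0.04, 0, 0, 0, 0, 0.001, 0.0005, 0.05, 0, 0, 0, 0, 0.001, 0.0005, 0.06, 0, 0, 0, 0, 0.001, 0.0005, 0.07, 0, 0, 0, 0, 0.001, 0.0005, 0.076, 0, 0, 0, 0, 0.001, 0.0005, 0.076, 0, 0, 0, 0, 0.001, 0.0005, 0.076, 0, 0, 0, 0, 0.001, 0.0005, 0.076, 0, 0, 0, 0]'

```text
t: 19.92
tool_pos: [0.6198, 0.0341, 0.1383]
orientation: [1.949, 2.463, 0.001]
force: [-0.3, 0.1, -1.1]
opening: 0.0198
gripper_force: 22.0
```

Run:
```python
from h import *
s=robot.read_state();p0=np.array(s["tool_pos"]);R=Ro.from_rotvec(s["orientation"]).as_matrix()
print({k:np.round(s[k],4) for k in ["t","dq","tool_pos","orientation","opening","gripper_force","force","wrist_torque"]})
im,W=cloud("wrist");im2,W2=cloud("side");im3,W3=cloud("top")
T=(W-p0)@R
x=(abs(W[...,0]-.62)<.05)&(abs(W[...,1]-.033)<.08)&(W[...,2]>.07)&(W[...,2]<.083)&(T[...,0]>.02)
q=T[x];print("sheet in tool: y at clip",np.polyfit(q[:,0],q[:,1],1).round(4),q[:,0].max())
m=(abs(T[...,0])<.025)&(abs(T[...,1])<.03)&(T[...,2]<.065)&(T[...,2]>.012);print("clip",np.percentile(T[m],[1,99],axis=0).round(4).tolist())
m=(W3[...,2]>.003)&(W3[...,2]<.02)&(abs(W3[...,0]-.457)<.11)&(abs(W3[...,1]+.17)<.05);print("stick z",np.nanmedian(W3[m][:,2]),m.sum())
save("w7",np.hstack([im[60:380,150:410],cv2.resize(im2[115:215,190:310],(384,320),interpolation=2)]))
```

```text
{'t': np.float64(19.925), 'dq': array([ 0.001 , -0.0001,  0.0011, -0.0003,  0.0014, -0.0004]), 'tool_pos': array([0.6198, 0.0341, 0.1383]), 'orientation': array([1.9490e+00, 2.4629e+00, 1.0000e-03]), 'opening': np.float64(0.0198), 'gripper_force': np.float64(21.9883), 'force': array([-0.3359,  0.0689, -1.0906]), 'wrist_torque': array([-0.0689, -0.0941, -0.0351])}
sheet in tool: y at clip [-0.0195  0.0007] 0.06115816813347517
clip [[-0.013, -0.0152, 0.0133], [0.0228, 0.0175, 0.0644]]
stick z 0.005041509867843551 745
```

View pics/w7.png

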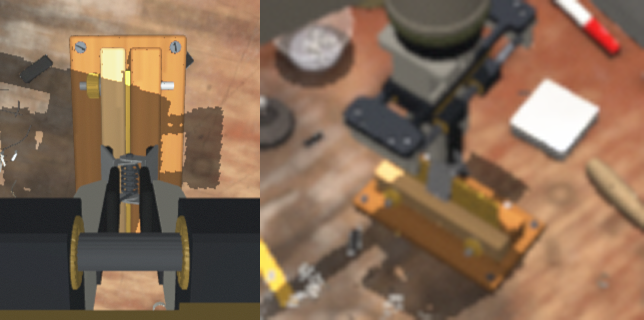

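The view shows the clip gaping around the middle of the edge: left crop spring at (128,180), the edge midway between the jaws. It is centred to about 1 mm with no contact force, so I hand in.

```bash
python3 -c "
from plant import robot
print(robot.close_job())"
```

```text
the job is handed in; nothing more can be done
None
```

The edge was dressed from left to right at about 5 N, the emery stick is back on the bench, and the clip is held fully squeezed around the middle of the edge, centred to about 1 mm with no contact force reading; the job is handed in at about 20 s of 67 s, but no verdict was returned.

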